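Fetch the teaspoon from the middle of the crowded table caddy for the coffee

ROBOT

A 7-joint arm with a two-finger parallel gripper is mounted at the origin on a cart in front of the work surface, level with it; the furniture and walls round the work are solid. World frame = base frame: x ahead of the robot, y to its left, z up, the work surface at z = 0. Lengths are in m, angles in rad, forces in N, time in s.
With the tool pointing down it reaches from about 0.4 to 0.925 m from the base axis. Payload 5.6 kg.
Tool frame: the origin (TCP) lies at the very end of the fingers, on their centre line; the grasp point (between the pads) lies 19 mm behind it; z points along the fingers, y is the line along which they close (so a half turn about z gives the same grasp; the last joint's range is limited). The gripper opens to 85 mm and grips with 20 to 120 N. Pads are 22 mm wide; open, the fingers measure 114 mm over their backs; the gripper's body (76 mm by 85 mm) begins 54 mm behind the grasp point. The pads swing forward as they close: fully open they stand 13 mm farther back than shut.
Start: joints at [1.164, 0.468, -0.012, 1.603, 0.006, 1.071, -0.056], TCP at [0.231, -0.607, 0.231] pointing down, gripper open.
Joint ranges: [-2.53, 2.53], [-0.31, 2.02], [-1.57, 1.55], [0.28, 2.44], [-1.29, 4.43], [0.15, 1.84], [-2.92, 2.92]. Speed limits (rad/s): [2.57, 2.57, 3.14, 3.14, 3.14, 3.14, 3.14].

INTERFACE

Orientations are given as a 3x3 rotation matrix whose columns are the frame's x, y, z axes.
In Python, from station import get_obs, grab_frame, finish_job gives the robot as it stands. The module is installed in compiled form; this text tells all that it offers.
- The arm moves only by the tool step_arm, never from a script. Its argument "steps" is text: rows parted by semicolons, each of 4 numbers parted by spaces: the shift along the tool's x, y, z in m, then the turn about the tool's z in degrees. In form: dx dy dz yaw; .... A call has exactly 10 rows; each row is the pose to reach, as a shift and turn from the pose commanded when the call began, along the tool's axes at that moment; what a row does not reach only later rows make up. A row lasts 1/10 s, in which the tool goes at most 50 mm and 8.59 degrees, less where a joint would pass 70% of its speed; a pose out of reach is approached as far as the arm can. A call with a gripper value outside its range is refused whole. "gripper" is the opening, from 0 (shut) to 1 (fully open), set as the call begins (left out, the last holds). The fingers move at their own pace and stop on an object; "squeeze" is the grip in N (left out, the last holds). Time passes only in rows, so rows that repeat a pose let the fingers close, or fill a call up. It gives the time, the measured TCP pose, the force, the opening and the grip force at its end, in the units of the state.
- get_obs(): the state, without advancing time (a new reading comes with each control period).
- grab_frame(name): name is "side" or "top" or "wrist"; returns a dict with "img" (480x640x3 uint8, red, green, blue), "mtx" (3x3 intrinsics, pixels), "R" (3x3) and "t" (3): a world point X has camera coordinates R X + t. Camera axes: x right, y down, z forward; pixel columns grow to the right and rows downward; lengths in m; the calibration is good to about 2 mm. A picture is of the moment at which its call begins. There is no depth.
- finish_job(): hands the job in; it is judged then, once.
The state is a dict: "clock": time; "joint_pos": joint angles; "joint_vel": joint speeds; "effort": joint torques, N m; "position": TCP position; "eef_rot": TCP orientation; "ft_force": force on the tool from outside, world axes, zero at the start; "ft_torque": the same for the moment, N m; "gripper_width": finger opening in m; "grip_force": force on a finger pad.
Only numpy, scipy, OpenCV 4.12 (cv2) and the standard library are available. Lean on these libraries where they do the work, as an engineer would, in place of code of your own. Each camera call takes 0.05 s, during which the arm holds its last target. There are 200 camera calls.

TASK

The coffee on the board still needs its teaspoon, which lies on two small rests in the middle of the table caddy, hemmed in by the pepper mill, the salt mill and the sugar pourer. Stand all three of these upright on the steel side tray, lay the spoon straight across the two spoon rests of the coffee board, then put each of the three back into the very pocket of the caddy it came from. Never tip the mills or the pourer over, and leave the coffee cup, the olive jar and the water glass undisturbed.

Things in the scene. Friction and masses are not known exactly. Their poses are not given: they have to be found in the camera images.
- caddy: light wooden table caddy, fixed, 174 x 208 mm; origin: centre of its underside. Along its x axis runs a 40 mm wide bar, top at z = 20 mm, with two dark rests at x = +-38 that carry the spoon at z = 30 mm (lips to 33). On each side of the bar two open square pockets, 78 mm inside, centres x = +-42, y = +-59, floor z = 6, rims to z = 34 mm. Three hold one tall thing each, one is empty; this changes
- pepper_mill: brown wooden pepper mill standing in a pocket of the caddy, round, 150 mm tall, 58 mm across at the foot, 50 mm across at the head (109 to 139 mm above the foot, the place to grip from above), small metal knob on top; 0.2 kg; origin: centre of its underside, z up
- salt_mill: white-painted salt mill standing in a pocket of the caddy, round, 151 mm tall, 56 mm across at the foot, 51 mm across at the head (110 to 137 mm above the foot, the place to grip from above), small steel knob on top; 0.2 kg; origin: centre of its underside, z up
- sugar_pourer: sugar pourer: pale glass body full of white sugar, ribbed red cap, standing in a pocket of the caddy, round, 151 mm tall, 58 mm across the body (up to 98 mm above the foot), cap 53 mm across (106 to 130 mm above the foot, the place to grip from above), thin steel spout on top; 0.35 kg; origin: centre of its underside, z up
- teaspoon: metal teaspoon lying on the two rests of the caddy, along the caddy's x axis, bowl up, 130 mm long (its x axis, bowl at +x), 27 mm wide at the bowl, 11 mm high; 0.03 kg; origin: middle of its length, level with its underside. Grip it across its width at the origin, fingertips about 3 mm below its underside (free there between the rests); it then holds the fingers about 22 mm apart
- coffee_board: wooden serving board, fixed, 172 x 204 mm, top at z = 12 mm; origin: centre of its underside. A fixed white saucer (114 mm across, rim z = 26 mm) at y = +36 mm holds the cup. Two dark spoon rests stand at x = +-38, y = -70 mm; they carry a spoon laid along the board's x axis, its underside at z = 20 mm, between lips 34 mm apart and 3 mm high. Spoon middle belongs at x = 0, y = -70 mm
- side_tray: square, pale grey brushed-steel side tray, fixed to the table, 190 x 190 mm, floor 6 mm above the origin, rim 12 mm above it; origin: centre of its underside, z up. It and the coffee board stand left and right of the caddy, either way round
- coffee_cup: white cup of coffee on the saucer, loose, 59 mm across, 52 mm high, leave alone; origin: on its underside, 12 mm from the cup's axis on the handle's side
- olive_jar: olive jar with a green lid standing behind the caddy, loose, 69 mm across, 84 mm tall, leave alone; origin: centre of its underside
- water_glass: clear water glass standing behind on the right, loose, 62 mm across, 88 mm tall, leave alone; origin: centre of its underside
Not all that is in view belongs to the job. What is meant by the sugar_pourer is not blue, and is the smaller of those in its own colour.

How it is judged:
By the outcome, as a careful person would: the job done as asked, in the order asked, and still so for the second after the job is handed in, with the robot touching nothing.
It also fails if it takes over 128 s, if anything falls off the work surface, if the arm or the gripper's body presses on something with over 40 N, if the wrist force passes 120 N, or if a joint passes its speed limit or range.

## Working session

There is one attempt and no reset: what is moved stays moved. The work goes in short steps, Python scripts to look and compute and a tool call to move; the robot and the scene stay as the last step left them, time stands still between calls to the robot, and variables do not carry over. Pictures are saved under pics/ and viewed, at most 14 in all, crops included, and the job is handed in when it is done.

Besides the shell and the picture viewer there is one more tool, called after "Request:" as name(argument=value, ...), one argument or row to a line, values as JSON. step_arm: Moves the arm, as the interface text tells. Its arguments: {"type":"object","properties":{"steps":{"type":"string"},"gripper":{"type":"number"},"squeeze":{"type":"number"}},"required":["steps"]}

```bash
mkdir -p pics
python3 - <<'E'
from station import *
import cv2,numpy as np
o=get_obs()
for k in("clock","position","eef_rot","gripper_width","ft_force"):print(k,np.round(o[k],4).tolist())
for n in("top","side"):
    f=grab_frame(n);cv2.imwrite(f"pics/{n}0.png",f["img"][:,:,::-1]);np.savez(f"pics/{n}0.npz",**f)
    print(n,np.round(f["mtx"],1).tolist(),np.round(-f["R"].T@f["t"],3),np.round(f["R"],3).tolist())
E
```

```text
clock 0.0
position [0.231, -0.607, 0.2303]
eef_rot [[0.9346, 0.3558, -0.0007], [0.3558, -0.9346, 0.0016], [-0.0001, -0.0017, -1.0]]
gripper_width 0.0852
ft_force [0.033, 0.554, -0.3383]
top [[449.4, 0.0, 319.7], [0.0, 449.4, 230.4], [0.0, 0.0, 1.0]] [0.498 0.103 1.003] [[0.023, -1.0, 0.014], [-0.998, -0.023, -0.051], [0.052, -0.013, -0.999]]
side [[464.3, 0.0, 325.0], [0.0, 464.3, 236.0], [0.0, 0.0, 1.0]] [1.248 0.466 0.731] [[-0.508, 0.861, 0.023], [0.542, 0.341, -0.768], [-0.669, -0.378, -0.64]]
```

View pics/top0.png

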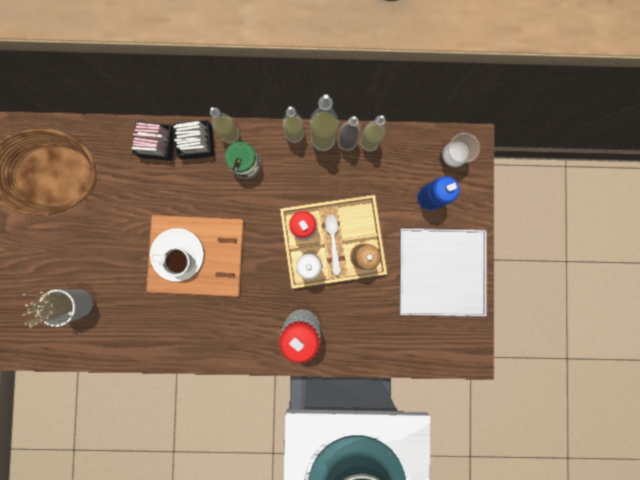

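View pics/side0.png

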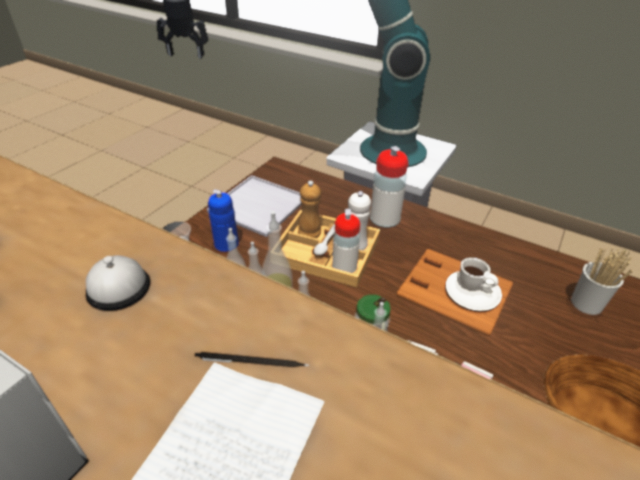

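The top view shows the caddy at about (335,242): sugar's red cap is at (303,225), salt at (309,267), pepper at (367,257), and the upper-right pocket is empty. The spoon bowl is up at (332,222). The tray is at (443,272) and the board at (196,256). The large red pourer at (300,340) and the blue one at (440,193) are decoys. The side view shows the same, with caps at (347,225), (360,203) and (310,193).

```bash
cat > h.py <<'E'
import cv2,numpy as np
from station import *
def grab(n,name=None):
    f=grab_frame(n)
    if name: cv2.imwrite(f"pics/{name}.png",f["img"][:,:,::-1]);np.savez(f"pics/{name}.npz",**f)
    return f
def load(name): return dict(np.load(f"pics/{name}.npz"))
def ray(f,p):
    d=np.linalg.inv(f["mtx"])@[p[0],p[1],1]; d=f["R"].T@d
    return -f["R"].T@f["t"],d/np.linalg.norm(d)
def plane(f,p,z):
    c,d=ray(f,p); return c+d*(z-c[2])/d[2]
def tri(obs):
    A=np.zeros((3,3));b=np.zeros(3);L=[]
    for f,p in obs:
        c,d=ray(f,p);P=np.eye(3)-np.outer(d,d);A+=P;b+=P@c;L.append((c,P))
    x=np.linalg.solve(A,b);return x,[round(float(np.linalg.norm(P@(x-c)))*1000,1) for c,P in L]
def proj(f,X):
    q=f["mtx"]@(f["R"]@np.array(X)+f["t"]);return q[:2]/q[2]
def hsv(f): return cv2.cvtColor(f["img"],cv2.COLOR_RGB2HSV)
def blobs(m,amin=30,roi=None):
    m=m.astype(np.uint8)
    if roi: k=np.zeros_like(m);k[roi[1]:roi[3],roi[0]:roi[2]]=1;m=m*k
    n,l,s,c=cv2.connectedComponentsWithStats(m)
    return [(s[i].tolist(),c[i].round(1).tolist()) for i in range(1,n) if s[i][4]>=amin]
def red(f):
    h=hsv(f);return ((h[...,0]<6)|(h[...,0]>174))&(h[...,1]>170)&(h[...,2]>90)
E
python3 - <<'E'
from h import *
T,S=load("top0"),load("side0")
for f in(T,S):print("red",blobs(red(f)))
h=hsv(T)
for n,p in dict(tray=(443,300),board=(160,285),caddy=(355,215),cad_edge=(330,203),table=(250,320),salt=(309,262),pep=(367,262),floor=(560,300)).items():print(n,h[p[1],p[0]])
h=hsv(S)
for n,p in dict(salt=(360,205),pep=(310,193),wood=(312,225)).items():print(n,h[p[1],p[0]])
h=hsv(T)
m=(h[...,1]<30)&(h[...,2]>150)
print("grey",blobs(m,200,(380,200,493,330)))
E
```

```text
red [([290, 211, 25, 26, 417], [302.0, 223.6]), ([279, 322, 40, 41, 1086], [299.5, 342.0])]
red [([378, 150, 29, 27, 602], [391.7, 163.3]), ([335, 213, 25, 23, 416], [346.6, 225.1])]
tray [150   1 234]
board [ 13 138 214]
caddy [ 24  83 244]
cad_edge [ 21  97 233]
table [ 12 115 109]
salt [ 30   1 245]
pep [ 15 129 207]
floor [ 18  63 195]
salt [ 21   7 242]
pep [ 17 153 213]
wood [ 15 153 140]
grey [([400, 228, 87, 88, 7470], [443.0, 272.0])]
```

Request:
step_arm(
  steps="0.03 -0.03 -0.05 -8; 0.06 -0.06 -0.1 -16; 0.09 -0.09 -0.14 -20.8; 0.12 -0.12 -0.18 -20.8; 0.15 -0.15 -0.2 -20.8; 0.18 -0.18 -0.2 -20.8; 0.21 -0.21 -0.2 -20.8; 0.22 -0.24 -0.2 -20.8; 0.22 -0.27 -0.2 -20.8; 0.22 -0.3 -0.2 -20.8",
)

```text
clock: 1.1
position: [0.3302, -0.2465, 0.4311]
eef_rot: [[0.745, 0.667, -0.0], [0.667, -0.745, -0.0], [-0.0, -0.0, -1.0]]
ft_force: [-0.0, 0.1, 0.3]
gripper_width: 0.0852
grip_force: 0.0
```

Run:
```python
from h import *
T,S=load("top0"),load("side0")
R=[(302.0,223.6),(346.6,225.1)]
print("sugar cap",tri([(T,R[0]),(S,R[1])]))
h=hsv(T)
def rect(m,roi,z,close=5):
    m=m.astype(np.uint8);k=np.zeros_like(m);k[roi[1]:roi[3],roi[0]:roi[2]]=1;m*=k
    m=cv2.morphologyEx(m,cv2.MORPH_OPEN,np.ones((3,3)))
    c=max(cv2.findContours(m,0,cv2.CHAIN_APPROX_NONE)[0],key=cv2.contourArea)
    P=np.array([plane(T,p,z)[:2] for p in cv2.convexHull(c)[:,0]],np.float32)*1000
    (cx,cy),(w,hh),a=cv2.minAreaRect(P);return round(cx,1),round(cy,1),round(w,1),round(hh,1),round(a,2)
print("tray",rect((h[...,1]<30)&(h[...,2]>150),(380,200,493,330),.012))
print("board",rect((h[...,0]<19)&(h[...,2]>170)|(h[...,1]<30)&(h[...,2]>150),(130,205,255,310),.012))
print("caddy",rect((h[...,0]>15)&(h[...,2]>160),(265,180,392,300),.034))
f=grab("wrist","w1");print(np.round(-f["R"].T@f["t"],3),np.round(f["R"],3).tolist(),f["mtx"][0])
```

```text
sugar cap (array([0.55590656, 0.12638366, 0.12236011]), [0.1, 0.1])
tray (464.5, -184.1, 190.7, 191.4, 0.2)
board (488.8, 363.1, 201.4, 168.3, 88.41)
caddy (526.5, 61.0, 175.3, 210.3, 9.73)
[ 0.384 -0.199  0.572] [[0.667, -0.745, -0.001], [-0.714, -0.64, 0.284], [-0.213, -0.189, -0.959]] [432.10505361   0.         313.94374404]
```

View pics/w1.png

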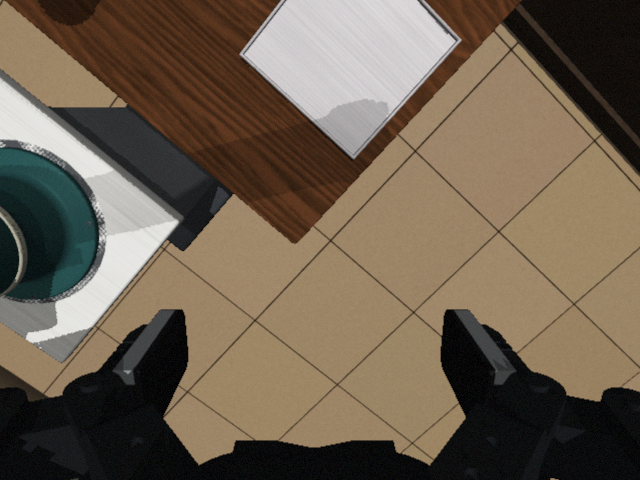

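The wrist view looks down past the open fingers. The tray corner is at (355,155); the caddy isn't in view yet. I'll move over the caddy for the second measurement.

Request:
step_arm(
  steps="0.037 -0.008 0 8; 0.074 -0.016 0 16; 0.111 -0.024 0 24; 0.148 -0.033 0 32.1; 0.185 -0.041 0 32.1; 0.222 -0.049 0 32.1; 0.259 -0.057 0 32.1; 0.296 -0.065 0 32.1; 0.333 -0.074 0 32.1; 0.368 -0.082 0 32.1",
)

```text
clock: 2.15
position: [0.5514, 0.0581, 0.4308]
eef_rot: [[0.986, 0.165, -0.001], [0.165, -0.986, 0.0], [-0.001, -0.0, -1.0]]
ft_force: [0.2, -0.6, -0.3]
gripper_width: 0.0855
grip_force: 0.0
```

Run:
```python
from h import *
T,S=load("top0"),load("side0")
for f in (T,S):
    h=hsv(f);print("blue",blobs((abs(h[...,0].astype(int)-113)<12)&(h[...,1]>150)&(h[...,2]>60),100))
print("blue base?",plane(T,(426,207),0),"bluetop",tri([(T,(452,187)),(S,(214,193))]))
print("bigred",tri([(T,(299.5,342)),(S,(391.7,163.3))]))
h=hsv(T);b=blobs((h[...,2]<110),15,(210,230,245,285))
print("rests",[(x,plane(T,x[1],.023).round(4)) for x in b])
f=grab("wrist","w2");print(np.round(get_obs()["position"],4))
for n,p in dict(pep=(.4951,-.0043,.156),salt=(.4751,.1121,.157),sug=(.556,.1264,.124)).items():print(n,proj(f,p).round())
```

```text
blue [([419, 177, 40, 33, 827], [437.1, 193.5])]
blue [([209, 193, 27, 58, 1011], [221.0, 219.2])]
blue base? [ 0.60804196 -0.14826398  0.        ] bluetop (array([ 0.63350341, -0.1644484 ,  0.14139291]), [1.6, 1.6])
bigred (array([0.33317805, 0.12494497, 0.1600649 ]), [0.5, 0.5])
rests [(([242, 246, 3, 17, 33], [242.7, 253.5]), array([0.4944, 0.2561, 0.023 ])), (([240, 274, 5, 11, 27], [241.6, 278.9]), array([0.4394, 0.2568, 0.023 ]))]
[0.553  0.0636 0.4302]
pep [365. 251.]
salt [249. 251.]
sug [249. 166.]
```

View pics/w2.png

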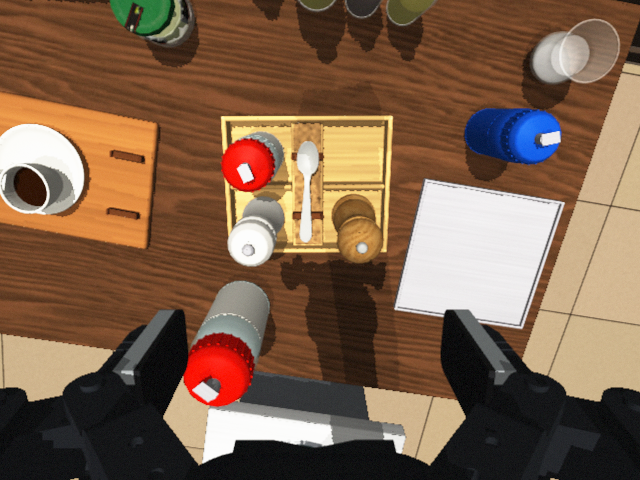

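The wrist view from above shows the sugar cap at (249,164), salt knob at (249,250), pepper knob at (363,248), spoon from (307,155) to (306,240), and pocket dividers at row ~185. All agree with the predicted projections.

Run:
```python
from h import *
T,S,W=load("top0"),load("side0"),load("w2")
def knob(f,roi,w):
    h=hsv(f); x0,y0,x1,y1=roi
    m=(h[...,1]<60)&(h[...,2]>130) if w=="p" else (h[...,2]<225)
    return blobs(m,3,roi)
print("p",knob(T,(358,247,380,269),"p"),knob(W,(350,236,376,260),"p"),knob(S,(303,176,318,200),"p"))
print("s",knob(T,(302,258,317,274),"s"),knob(W,(241,242,257,258),"s"))
print("redW",blobs(red(W)))
# dividers: spoon mask in W and board rests
h=hsv(W)
print("rests",blobs(h[...,2]<90,40,(100,140,150,225)))
sp=(h[...,1]<40)&(h[...,2]>150)
print("spoon",blobs(sp,100,(293,130,324,246)))
```

```text
p [([367, 254, 6, 7, 30], [369.3, 256.7])] [([357, 242, 11, 12, 94], [361.7, 247.5])] [([308, 181, 5, 5, 20], [310.0, 182.6])]
s [([306, 264, 6, 7, 23], [308.9, 267.4])] [([242, 244, 13, 12, 83], [248.7, 249.2])]
redW [([220, 139, 55, 53, 1968], [247.8, 164.0]), ([183, 333, 72, 74, 3533], [219.8, 367.0])]
rests []
spoon [([297, 141, 22, 101, 1155], [306.6, 184.9])]
```

Run:
```python
from h import *
T,S,W=load("top0"),load("side0"),load("w2")
print("pepper",tri([(T,(369.3,256.7)),(W,(361.7,247.5)),(S,(310,182.6))]))
print("salt",tri([(T,(308.9,267.4)),(W,(248.7,249.2))]))
print("sugar",tri([(T,(302,223.6)),(W,(247.8,164)),(S,(346.6,225.1))]))
h=hsv(W);sp=((h[...,1]<40)&(h[...,2]>150)).astype(np.uint8);k=np.zeros_like(sp);k[130:246,293:324]=1
c=max(cv2.findContours(sp*k,0,1)[0],key=cv2.contourArea)
print("spoon",cv2.minAreaRect(np.array([plane(W,p,.036)[:2]*1000 for p in c[:,0]],np.float32)))
m=((h[...,1]<20)&(h[...,2]>140)).astype(np.uint8);k[:]=0;k[175:335,390:570]=1
c=max(cv2.findContours(m*k,0,1)[0],key=cv2.contourArea)
print("tray",cv2.minAreaRect(np.array([plane(W,p,.012)[:2]*1000 for p in c[:,0]],np.float32)))
m=((h[...,0]>15)&(h[...,2]>130)&(h[...,1]>50)).astype(np.uint8);k[:]=0;k[105:258,210:400]=1
c=np.vstack([x for x in cv2.findContours(m*k,0,1)[0] if cv2.contourArea(x)>150])
print("caddy",cv2.minAreaRect(np.array([plane(W,p,.034)[:2]*1000 for p in c[:,0]],np.float32)))
```

```text
pepper (array([ 0.49492237, -0.00258969,  0.1492732 ]), [1.4, 1.8, 0.4])
salt (array([0.4716126 , 0.11226704, 0.14162241]), [1.8, 1.8])
sugar (array([0.55667544, 0.12715174, 0.12312382]), [1.2, 1.3, 0.3])
spoon ((521.5940551757812, 61.036094665527344), (126.98190307617188, 25.854806900024414), 9.720900535583496)
tray ((466.73797607421875, -181.15609741210938), (188.7421875, 189.0314483642578), 0.19397850334644318)
caddy ((525.2216796875, 62.66188049316406), (179.97914123535156, 207.90005493164062), 9.568229675292969)
```

Request:
step_arm(
  steps="-0.011 0.009 0.04 0; -0.023 0.019 0.08 0; -0.034 0.028 0.12 0; -0.046 0.037 0.16 0; -0.057 0.047 0.2 0; -0.0685 0.056 0.225 0; -0.0685 0.056 0.25 0; -0.0685 0.056 0.28 0; -0.0685 0.056 0.305 0; -0.0685 0.056 0.32 0",
  gripper=1,
)

```text
clock: 3.2
position: [0.4911, -0.0101, 0.1092]
eef_rot: [[0.986, 0.165, -0.003], [0.165, -0.986, 0.0], [-0.003, -0.001, -1.0]]
ft_force: [0.0, -0.0, -0.6]
gripper_width: 0.0851
grip_force: 0.0
```

Request:
step_arm(
  steps="0 0 0 0; 0 0 0 0; 0 0 0 0; 0 0 0 0; 0 0 0 0; 0 0 0 0; 0 0 0 0; 0 0 0 0; 0 0 0 0; 0 0 0 0",
  gripper=0,
  squeeze=45,
)

```text
clock: 4.2
position: [0.4936, -0.0094, 0.1129]
eef_rot: [[0.986, 0.166, 0.003], [0.166, -0.986, -0.0], [0.003, 0.001, -1.0]]
ft_force: [-0.6, 1.0, 6.3]
gripper_width: 0.0465
grip_force: 46.1
```

Request:
step_arm(
  steps="0 0 -0.02 0; 0 0 -0.05 0; -0.01 0.02 -0.07 0; -0.03 0.05 -0.07 0; -0.05 0.085 -0.07 0; -0.07 0.12 -0.07 0; -0.09 0.155 -0.07 0; -0.11 0.185 -0.07 0; -0.12 0.203 -0.07 0; -0.1206 0.208 -0.07 0",
)

```text
clock: 5.2
position: [0.4063, -0.2376, 0.1815]
eef_rot: [[0.987, 0.161, -0.001], [0.161, -0.987, -0.001], [-0.001, 0.001, -1.0]]
ft_force: [0.5, 0.9, -0.7]
gripper_width: 0.0462
grip_force: 47.0
```

Request:
step_arm(
  steps="0 0 0.01 0; 0 0 0.025 0; 0 0 0.04 0; 0 0 0.052 0; 0 0 0.059 0; 0 0 0.063 0; 0 0 0.066 0; 0 0 0.068 0; 0 0 0.069 0; 0 0 0.069 0",
)

```text
clock: 6.2
position: [0.4085, -0.2348, 0.113]
eef_rot: [[0.986, 0.166, 0.001], [0.166, -0.986, -0.001], [0.001, 0.001, -1.0]]
ft_force: [-0.9, 1.4, 3.4]
gripper_width: 0.0465
grip_force: 47.3
```

Request:
step_arm(
  steps="0 0 0 0; 0 0 0 0; 0 0 0 0; 0 0 0 0; 0 0 -0.03 0; 0 0 -0.08 0; 0 0 -0.12 0; 0.02 -0.032 -0.14 0; 0.045 -0.072 -0.14 0; 0.07 -0.112 -0.14 0",
  gripper=1,
)

```text
clock: 7.2
position: [0.4591, -0.112, 0.2534]
eef_rot: [[0.987, 0.163, 0.002], [0.163, -0.987, -0.002], [0.002, 0.002, -1.0]]
ft_force: [1.0, -0.3, -0.9]
gripper_width: 0.0855
grip_force: 0.0
```

Request:
step_arm(
  steps="0.023 -0.037 0 0; 0.046 -0.073 0 0; 0.069 -0.11 0 0; 0.092 -0.147 0 0; 0.115 -0.183 0.01 0; 0.1373 -0.2195 0.03 0; 0.1373 -0.2195 0.06 0; 0.1373 -0.2195 0.09 0; 0.1373 -0.2195 0.115 0; 0.1373 -0.2195 0.13 0",
)

```text
clock: 8.2
position: [0.5564, 0.1262, 0.12]
eef_rot: [[0.986, 0.166, -0.003], [0.166, -0.986, -0.001], [-0.003, 0.0, -1.0]]
ft_force: [-0.7, 0.1, -0.4]
gripper_width: 0.0854
grip_force: 0.0
```

Request:
step_arm(
  steps="0 0 0.008 0; 0 0 0.015 0; 0 0 0.015 0; 0 0 0.015 0; 0 0 0.015 0; 0 0 0.015 0; 0 0 0.015 0; 0 0 0.015 0; 0 0 0.015 0; 0 0 0.015 0",
)

```text
clock: 9.2
position: [0.5574, 0.1265, 0.1073]
eef_rot: [[0.986, 0.166, -0.0], [0.166, -0.986, -0.0], [-0.0, 0.0, -1.0]]
ft_force: [0.7, 0.1, -0.1]
gripper_width: 0.0852
grip_force: 0.0
```

Request:
step_arm(
  steps="0 0 0 0; 0 0 0 0; 0 0 0 0; 0 0 0 0; 0 0 0 0; 0 0 0 0; 0 0 0 0; 0 0 0 0; 0 0 0 0; 0 0 0 0",
  gripper=0,
  squeeze=50,
)

```text
clock: 10.2
position: [0.5577, 0.1269, 0.1077]
eef_rot: [[0.986, 0.166, 0.001], [0.166, -0.986, 0.0], [0.001, -0.0, -1.0]]
ft_force: [-0.4, 1.8, 4.7]
gripper_width: 0.0513
grip_force: 52.3
```

Request:
step_arm(
  steps="0 0 -0.02 0; 0 0 -0.05 0; -0.002 0.01 -0.075 0; -0.012 0.035 -0.075 0; -0.024 0.07 -0.075 0; -0.036 0.105 -0.075 0; -0.048 0.14 -0.075 0; -0.06 0.175 -0.075 0; -0.072 0.21 -0.075 0; -0.084 0.245 -0.075 0",
)

```text
clock: 11.2
position: [0.5135, -0.1307, 0.181]
eef_rot: [[0.986, 0.165, -0.003], [0.165, -0.986, 0.0], [-0.002, -0.001, -1.0]]
ft_force: [0.4, -0.3, -4.3]
gripper_width: 0.0516
grip_force: 53.9
```

Request:
step_arm(
  steps="-0.01 0.03 0 0; -0.02 0.06 0 0; -0.028 0.083 0 0; -0.033 0.097 0 0; -0.034 0.102 0.01 0; -0.034 0.102 0.03 0; -0.034 0.102 0.05 0; -0.034 0.102 0.065 0; -0.034 0.102 0.071 0; -0.034 0.102 0.074 0",
)

```text
clock: 12.2
position: [0.4987, -0.234, 0.1077]
eef_rot: [[0.986, 0.167, -0.001], [0.167, -0.986, 0.001], [-0.001, -0.001, -1.0]]
ft_force: [-1.7, 3.5, 10.8]
gripper_width: 0.0512
grip_force: 55.6
```

Request:
step_arm(
  steps="0 0 0 0; 0 0 0 0; 0 0 0 0; 0 0 0 0; 0 0 -0.03 0; 0 0 -0.08 0; 0 0 -0.12 0; 0.003 -0.03 -0.14 0; 0.007 -0.07 -0.14 0; 0.011 -0.11 -0.14 0",
  gripper=1,
)

```text
clock: 13.2
position: [0.4915, -0.1242, 0.2496]
eef_rot: [[0.986, 0.164, 0.003], [0.164, -0.986, -0.001], [0.002, 0.002, -1.0]]
ft_force: [1.4, -0.2, -0.1]
gripper_width: 0.0856
grip_force: 0.0
```

Request:
step_arm(
  steps="0.004 -0.04 0 0; 0.008 -0.08 0 0; 0.012 -0.12 0 0; 0.016 -0.16 0 0; 0.02 -0.2 0 0; 0.022 -0.2353 0.02 0; 0.022 -0.2353 0.05 0; 0.022 -0.2353 0.085 0; 0.022 -0.2353 0.115 0; 0.022 -0.2353 0.137 0",
)

```text
clock: 14.2
position: [0.4733, 0.1105, 0.1098]
eef_rot: [[0.986, 0.166, -0.001], [0.166, -0.986, -0.0], [-0.001, 0.0, -1.0]]
ft_force: [0.0, 0.3, 0.5]
gripper_width: 0.0852
grip_force: 0.0
```

Request:
step_arm(
  steps="0 0 0 0; 0 0 0 0; 0 0 0 0; 0 0 0 0; 0 0 0 0; 0 0 0 0; 0 0 0 0; 0 0 0 0; 0 0 0 0; 0 0 0 0",
  gripper=0,
  squeeze=45,
)

```text
clock: 15.2
position: [0.4752, 0.1114, 0.1129]
eef_rot: [[0.986, 0.166, 0.003], [0.166, -0.986, 0.001], [0.003, -0.0, -1.0]]
ft_force: [-1.8, 0.9, 6.6]
gripper_width: 0.0485
grip_force: 47.1
```

Request:
step_arm(
  steps="0 0 -0.02 0; 0 0 -0.05 0; -0.002 0.01 -0.075 0; -0.01 0.04 -0.075 0; -0.02 0.08 -0.075 0; -0.03 0.12 -0.075 0; -0.041 0.16 -0.075 0; -0.052 0.2 -0.075 0; -0.06 0.232 -0.075 0; -0.0624 0.2444 -0.075 0",
)

```text
clock: 16.2
position: [0.4517, -0.1448, 0.1864]
eef_rot: [[0.987, 0.16, -0.001], [0.16, -0.987, -0.002], [-0.001, 0.002, -1.0]]
ft_force: [-0.1, 0.5, -1.5]
gripper_width: 0.0488
grip_force: 47.7
```

Request:
step_arm(
  steps="0 0 0 0; 0 0 0.015 0; 0 0 0.035 0; 0 0 0.05 0; 0 0 0.06 0; 0 0 0.066 0; 0 0 0.07 0; 0 0 0.073 0; 0 0 0.074 0; 0 0 0.074 0",
)

```text
clock: 17.2
position: [0.4536, -0.1404, 0.113]
eef_rot: [[0.986, 0.166, 0.001], [0.166, -0.986, -0.0], [0.001, 0.001, -1.0]]
ft_force: [-1.0, 1.8, 3.4]
gripper_width: 0.0483
grip_force: 48.1
```

Request:
step_arm(
  steps="0 0 0 0; 0 0 0 0; 0 0 0 0; 0 0 0 0; 0 0 -0.03 0; 0 0 -0.08 0; 0 0 -0.12 0; 0.03 -0.03 -0.15 0; 0.06 -0.07 -0.18 0; 0.09 -0.11 -0.2 0",
  gripper=1,
)

```text
clock: 18.2
position: [0.5184, -0.0283, 0.3088]
eef_rot: [[0.987, 0.163, 0.002], [0.163, -0.987, -0.001], [0.002, 0.002, -1.0]]
ft_force: [1.8, 0.4, -0.6]
gripper_width: 0.0855
grip_force: 0.0
```

Run:
```python
from h import *
print(get_obs()["position"]);f=grab("wrist","w3")
```

```text
[ 0.51836545 -0.02834791  0.30881376]
```

View pics/w3.png

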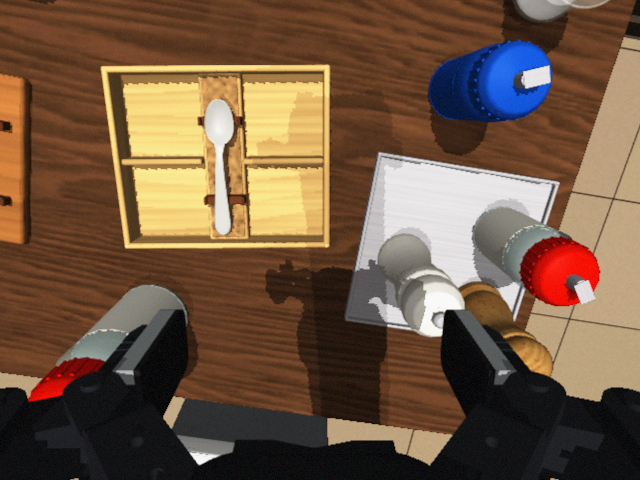

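View w3 shows all three standing on the tray: salt (430,290), pepper (510,330), sugar (550,260). The caddy is empty except for the spoon, from (218,98) to (223,235), with dividers at row ~161. I'll look closer for the spoon pose and divider height.

Request:
step_arm(
  steps="0.015 -0.02 0.01 0; 0.025 -0.04 0.03 0; 0.035 -0.06 0.06 0; 0.045 -0.0764 0.09 0; 0.0545 -0.0764 0.11 0; 0.0545 -0.0764 0.11 0; 0.0545 -0.0764 0.11 0; 0.0545 -0.0764 0.11 0; 0.0545 -0.0764 0.11 0; 0.0545 -0.0764 0.11 0",
)

```text
clock: 19.25
position: [0.5589, 0.0553, 0.1978]
eef_rot: [[0.986, 0.165, 0.002], [0.165, -0.986, -0.0], [0.002, 0.001, -1.0]]
ft_force: [-0.4, -0.1, -1.1]
gripper_width: 0.0857
grip_force: 0.0
```

Run:
```python
from h import *
f=grab("wrist","w4");print(get_obs()["position"])
```

```text
[0.55879613 0.05537403 0.19760752]
```

Request:
step_arm(
  steps="-0.02 0 0 0; -0.04 0 0 0; -0.06 0 0 0; -0.08 0 0 0; -0.08 0 0 0; -0.08 0 0 0; -0.08 0 0 0; -0.08 0 0 0; -0.08 0 0 0; -0.08 0 0 0",
)

```text
clock: 20.3
position: [0.4799, 0.0427, 0.1966]
eef_rot: [[0.986, 0.166, -0.0], [0.166, -0.986, 0.0], [-0.0, -0.0, -1.0]]
ft_force: [-0.1, 0.8, -0.2]
gripper_width: 0.0855
grip_force: 0.0
```

Run:
```python
from h import *
f=grab("wrist","w5");print(get_obs()["position"])
a=cv2.imread("pics/w4.png");b=cv2.imread("pics/w5.png");cv2.imwrite("pics/w45.png",np.hstack([a[:,120:520],b[:,120:520]]))
```

```text
[0.47979071 0.04268464 0.19659375]
```

View pics/w45.png

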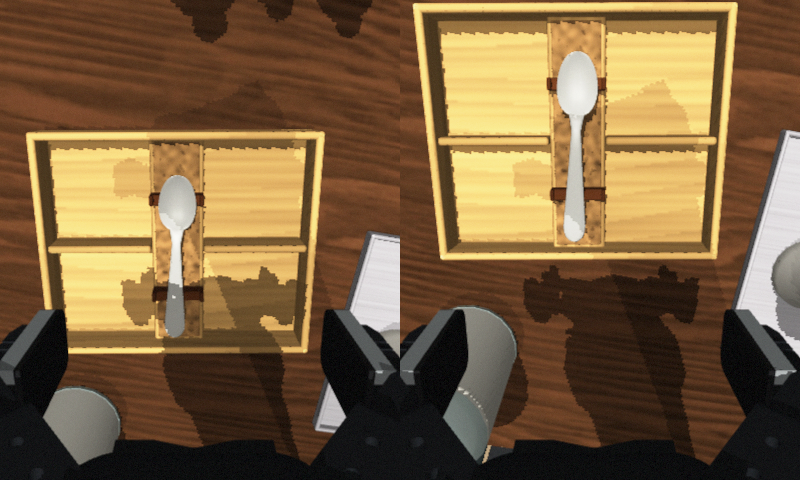

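Left (w4) and right (w5) show the spoon along the bar, bowl up, with the rests under it. The dividers at rows 243 and 140 look lower than the rims. Next I measure their height and the spoon.

Run:
```python
from h import *
A,B=load("w4"),load("w5")
def spoon(f,roi):
    h=hsv(f);m=((h[...,1]<45)&(h[...,2]>95)).astype(np.uint8);k=np.zeros_like(m);x0,y0,x1,y1=roi;k[y0:y1,x0:x1]=1
    c=max(cv2.findContours(cv2.morphologyEx(m*k,2,np.ones((3,3))),0,1)[0],key=cv2.contourArea)[:,0]
    W={}
    for z in(.03,.036,.041):
        (cx,cy),wh,a=cv2.minAreaRect(np.array([plane(f,p,z)[:2]*1000 for p in c],np.float32));W[z]=np.round([cx,cy,*wh,a],1).tolist()
    t,b=c[c[:,1].argmin()],c[c[:,1].argmax()]
    return t,b,W
a=spoon(A,(274,165,324,340));b=spoon(B,(270,40,325,245));print(a,b,sep="\n")
print("tip",tri([(A,a[0]),(B,b[0])]),"end",tri([(A,a[1]),(B,b[1])]))
for nm,f,cols,r in(("A",A,(190,200,215,345,370,400),(232,258)),("B",B,(180,200,220,350,370,390),(128,152))):
    g=cv2.GaussianBlur(cv2.cvtColor(f["img"],7),(3,3),0).astype(int)
    for c in cols: print(nm,c,r[0],g[r[0]:r[1],c-2:c+3].mean(1).astype(int).tolist())
# check rim heights: outer corners
print("rim TL",tri([(A,(147,133)),(B,(294,4))]),"rim TR",tri([(A,(444,132)),(B,(617,4))]),"BL",tri([(A,(165,352)),(B,(321,259))]),"BR",tri([(A,(428,352)),(B,(597,259))]))
print("divider/bar jct L",tri([(A,(272,244)),(B,(270,141))]),"R",tri([(A,(323,243)),(B,(325,140))]),"dv Lend",tri([(A,(169,249)),(B,(160,141))]),"Rend",tri([(A,(426,249)),(B,(436,141))]))
```

```text
(array([295, 175], dtype=int32), array([292, 336], dtype=int32), {0.03: [520.2, 61.4, 128.8, 27.0, 9.6], 0.036: [522.3, 61.5, 126.3, 26.5, 9.6], 0.041: [524.1, 61.6, 124.2, 26.0, 9.6]})
(array([292,  52], dtype=int32), array([291, 240], dtype=int32), {0.03: [520.8, 61.2, 129.5, 27.1, 9.6], 0.036: [521.4, 61.1, 127.0, 26.5, 9.6], 0.041: [521.9, 60.9, 124.9, 26.1, 9.6]})
tip (array([0.58392534, 0.07375305, 0.03399007]), [0.9, 0.9]) end (array([0.45637608, 0.05573839, 0.03098166]), [0.2, 0.2])
A 190 232 [222, 217, 213, 210, 197, 156, 111, 88, 86, 89, 91, 92, 93, 106, 141, 177, 197, 203, 200, 193, 194, 214, 228, 231, 229, 228]
A 200 232 [227, 224, 219, 213, 193, 151, 109, 89, 87, 90, 92, 92, 93, 107, 144, 180, 199, 204, 201, 192, 193, 212, 228, 230, 229, 228]
A 215 232 [228, 226, 221, 215, 193, 150, 107, 87, 86, 90, 92, 92, 93, 111, 150, 186, 202, 206, 201, 191, 191, 210, 227, 230, 229, 228]
A 345 232 [204, 205, 205, 201, 176, 131, 97, 86, 87, 90, 92, 92, 91, 104, 138, 167, 177, 177, 168, 153, 151, 175, 195, 201, 204, 206]
A 370 232 [203, 203, 201, 193, 168, 126, 94, 86, 89, 91, 92, 92, 
[... 801 characters left out ...]
, 168, 148, 121, 99, 92, 93, 93, 92, 106, 145]
B 390 128 [202, 202, 200, 196, 192, 182, 151, 114, 111, 143, 173, 183, 183, 179, 169, 147, 121, 103, 96, 95, 93, 92, 93, 107]
rim TL (array([0.59671597, 0.08636605, 0.21830899]), [30.8, 30.8]) rim TR (array([0.60980554, 0.00455513, 0.20861842]), [30.6, 30.6]) BL (array([0.55265289, 0.07009642, 0.26610102]), [31.9, 31.9]) BR (array([0.54745957, 0.00439372, 0.23432713]), [27.2, 27.2])
divider/bar jct L (array([0.52322339, 0.0829491 , 0.01057866]), [0.1, 0.1]) R (array([0.53070291, 0.04296191, 0.01032292]), [0.0, 0.0]) dv Lend (array([0.51158539, 0.15844346, 0.0264556 ]), [0.3, 0.3]) Rend (array([ 0.54412027, -0.03349605,  0.02747905]), [0.1, 0.1])
```

Run:
```python
from h import *
A,B=load("w4"),load("w5")
print("TL",tri([(A,(147,133)),(B,(134,4))]),"TR",tri([(A,(444,132)),(B,(457,4))]),"BL",tri([(A,(165,352)),(B,(161,259))]),"BR",tri([(A,(428,352)),(B,(437,259))]))
for n,r in(("centre",(248.6,141)),("far",(245.6,137.6)),("near",(251.3,144.2))):
  for ca,cb in((215,211),(370,373)):print(n,tri([(A,(ca,r[0])),(B,(cb,r[1]))]))
```

```text
TL (array([0.59538619, 0.17883196, 0.03048591]), [0.0, 0.0]) TR (array([ 0.63024889, -0.02519591,  0.02856271]), [0.0, 0.0]) BL (array([0.42298869, 0.15349333, 0.0266549 ]), [2.0, 2.0]) BR (array([ 0.45945462, -0.05523932,  0.02944507]), [0.2, 0.2])
centre (array([0.51739459, 0.12370718, 0.02537756]), [0.8, 0.8])
centre (array([0.53682734, 0.00902641, 0.02596725]), [1.0, 1.0])
far (array([0.51971943, 0.1239844 , 0.02519032]), [0.8, 0.8])
far (array([0.53911681, 0.00947637, 0.02577199]), [1.0, 1.0])
near (array([0.5151546 , 0.12352931, 0.02516123]), [0.8, 0.8])
near (array([0.53464455, 0.0085462 , 0.02575971]), [1.0, 1.0])
```

Request:
step_arm(
  steps="0.017 -0.006 0.02 0; 0.0333 -0.0112 0.05 0; 0.0333 -0.0112 0.08 0; 0.0333 -0.0112 0.11 0; 0.0333 -0.0112 0.13 0; 0.0333 -0.0112 0.14 0; 0.0333 -0.0112 0.14 0; 0.0333 -0.0112 0.14 0; 0.0333 -0.0112 0.14 0; 0.0333 -0.0112 0.14 0",
  gripper=0.55,
)

```text
clock: 21.35
position: [0.5114, 0.059, 0.0578]
eef_rot: [[0.986, 0.166, 0.002], [0.166, -0.986, -0.0], [0.002, 0.0, -1.0]]
ft_force: [0.8, 0.1, -1.4]
gripper_width: 0.0469
grip_force: 0.0
```

Run:
```python
from h import *
f=grab("wrist","w6");print(get_obs()["position"],get_obs()["gripper_width"])
```

```text
[0.51126467 0.05895101 0.05761432] 0.04682441998734973
```

View pics/w6.png

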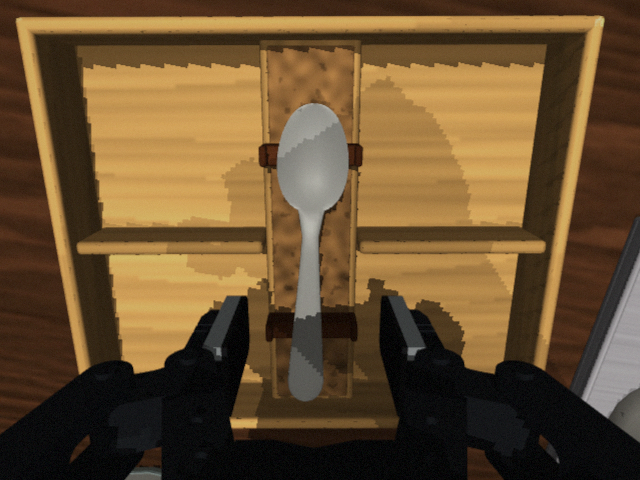

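The fingers sit astride the handle: tips at (230,300) and (395,300), spoon centreline at col 310. The grip lies between divider row 245 and rest row 325. I'll go down and close.

Request:
step_arm(
  steps="0 0 0.006 0; 0 0 0.012 0; 0 0 0.017 0; 0 0 0.021 0; 0 0 0.025 0; 0 0 0.028 0; 0 0 0.03 0; 0 0 0.03 0; 0 0 0.03 0; 0 0 0.03 0",
)

```text
clock: 22.4
position: [0.5108, 0.0591, 0.0269]
eef_rot: [[0.986, 0.166, 0.0], [0.166, -0.986, -0.0], [0.0, 0.0, -1.0]]
ft_force: [-0.2, 0.0, -0.7]
gripper_width: 0.0469
grip_force: 0.0
```

Request:
step_arm(
  steps="0 0 0 0; 0 0 0 0; 0 0 0 0; 0 0 0 0; 0 0 0 0; 0 0 0 0; 0 0 0 0; 0 0 0 0; 0 0 0 0; 0 0 0 0",
  gripper=0,
  squeeze=25,
)

```text
clock: 23.4
position: [0.5108, 0.0592, 0.0269]
eef_rot: [[0.986, 0.166, 0.0], [0.166, -0.986, 0.0], [0.0, 0.0, -1.0]]
ft_force: [-1.1, -0.1, 5.4]
gripper_width: 0.0202
grip_force: 24.5
```

Request:
step_arm(
  steps="0 0 -0.01 0; 0 0 -0.03 0; 0 0 -0.07 0; 0 -0.01 -0.1 0; 0 -0.04 -0.125 0; -0.005 -0.08 -0.125 3; -0.015 -0.12 -0.125 6; -0.025 -0.16 -0.125 9; -0.033 -0.2 -0.125 11.2; -0.034 -0.22 -0.125 11.2",
)

```text
clock: 24.4
position: [0.4383, 0.2738, 0.1524]
eef_rot: [[1.0, -0.025, -0.0], [-0.025, -1.0, 0.001], [-0.0, -0.001, -1.0]]
ft_force: [0.7, -0.1, -0.6]
gripper_width: 0.0194
grip_force: 24.4
```

Run:
```python
from h import *
f=grab("wrist","w7");o=get_obs();print(o["position"],o["gripper_width"],o["eef_rot"][:,0])
```

```text
[0.43802595 0.27634313 0.15272468] 0.019464561224572175 [ 9.99763421e-01 -2.17501623e-02  1.78363717e-04]
```

View pics/w7.png

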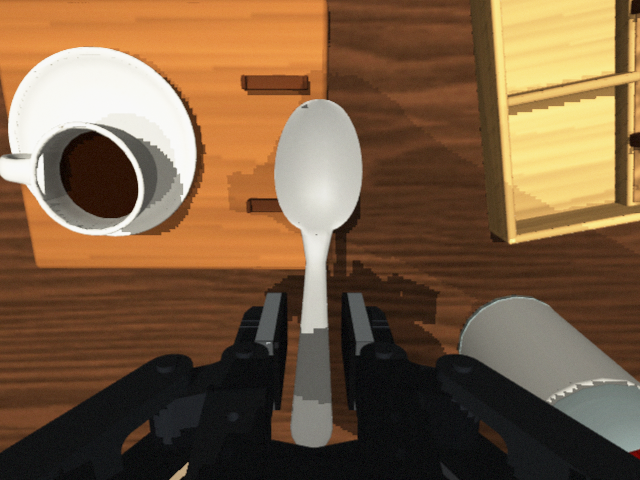

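The spoon is held: bowl tip at (319,98), handle end at (311,445). The far board rest is at (275,83); the near one, at (262,205), is partly hidden. I'll shift aside, settle and measure.

Request:
step_arm(
  steps="0 0.02 0 0; 0 0.04 0 0; 0 0.05 0 0; 0 0.05 0 0; 0 0.05 0 0; 0 0.05 0 0; 0 0.05 0 0; 0 0.05 0 0; 0 0.05 0 0; 0 0.05 0 0",
)

```text
clock: 25.45
position: [0.4391, 0.2206, 0.1517]
eef_rot: [[1.0, -0.029, -0.0], [-0.029, -1.0, 0.0], [-0.0, -0.0, -1.0]]
ft_force: [0.4, -0.5, -0.5]
gripper_width: 0.0196
grip_force: 24.4
```

Run:
```python
from h import *
f=grab("wrist","w8");t=grab("top","t8");o=get_obs();p=o["position"];print(p,o["gripper_width"],o["eef_rot"][:,0])
h=hsv(f)
m=(h[...,2]<110)&(h[...,0]<15)&(h[...,1]>100)
B=blobs(m,250,(60,40,290,300));print("rests",B)
m=((h[...,1]<45)&(h[...,2]>60)).astype(np.uint8);k=np.zeros_like(m);k[60:460,270:370]=1
c=max(cv2.findContours(cv2.morphologyEx(m*k,2,np.ones((3,3))),0,1)[0],key=cv2.contourArea)[:,0]
tip,end=c[c[:,1].argmin()],c[c[:,1].argmax()]
print("spoon px",tip,end,"tip",plane(f,tip,p[2]+.011),"end",plane(f,end,p[2]+.005))
P=np.array([plane(f,q,p[2]+.008)[:2]*1000 for q in c],np.float32);print(cv2.minAreaRect(P))
# handle centreline
for r in (250,300,350,400,440):
    xs=c[abs(c[:,1]-r)<3][:,0];print(r,xs.min(),xs.max())
```

```text
[0.43914743 0.22047848 0.15168831] 0.019703521596103245 [ 9.99584253e-01 -2.88324261e-02 -1.09846278e-04]
rests [([60, 40, 230, 260, 10188], [225.5, 213.5]), ([64, 75, 57, 150, 1076], [104.7, 147.0]), ([165, 202, 66, 14, 284], [200.8, 205.7])]
spoon px [315  99] [310 447] tip [0.51421116 0.21804853 0.16268831] end [0.38716129 0.22340921 0.15668831]
((452.17156982421875, 220.94741821289062), (27.01951789855957, 124.51167297363281), 85.43800354003906)
250 304 328
300 303 327
350 298 328
400 293 331
440 293 329
```

View pics/w8.png

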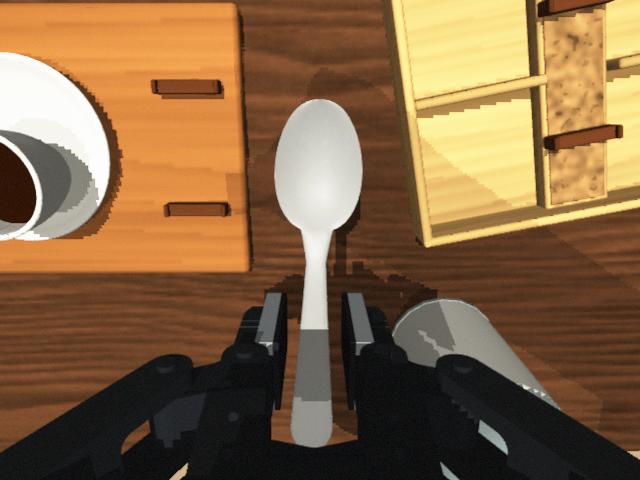

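The board rests are clear now: far (151–221, 87), near (163–229, 209). The spoon is straight in the grip.

Run:
```python
from h import *
f,g=load("w8"),load("w7");h=hsv(f)
for z in(.012,.02,.023):
    F=plane(f,(186,87.5),z);N=plane(f,(196.5,210),z);m=(F+N)/2;d=F-N
    print(z,F[:2].round(4),N[:2].round(4),"mid",m[:2].round(4),"ang",np.degrees(np.arctan2(d[1],d[0])).round(2),"len",np.linalg.norm(d).round(4))
print("far tri",tri([(f,(186,87.5)),(g,(275,83.5))]))
# rest long axis dir
a,b=plane(f,(155,87),.023),plane(f,(218,88),.023);print("rest axis",np.degrees(np.arctan2(*(a-b)[1::-1])),np.linalg.norm(a-b))
a,b=plane(f,(167,209),.023),plane(f,(227,210),.023);print("rest axis",np.degrees(np.arctan2(*(a-b)[1::-1])))
# board right edge
h=h.astype(int);E=[]
for r in range(10,265,6):
    row=(h[r,:,2]>150)&(h[r,:,0]>8)&(h[r,:,0]<20)&(h[r,:,1]>130);c=np.where(row[:300])[0]
    if len(c):E.append(plane(f,(c.max()+.5,r),.012)[:2])
E=np.array(E);p=np.polyfit(E[:,0],E[:,1],1);print("edge ang",np.degrees(np.arctan(p[0])),"y at .487",np.polyval(p,.487),"resid",np.abs(E[:,1]-np.polyval(p,E[:,0])).max())
```

```text
0.012 [0.5262 0.2967] [0.4491 0.2984] mid [0.4876 0.2976] ang -1.23 len 0.0771
0.02 [0.5258 0.2945] [0.4509 0.2961] mid [0.4883 0.2953] ang -1.23 len 0.0749
0.023 [0.5256 0.2937] [0.4515 0.2953] mid [0.4886 0.2945] ang -1.23 len 0.0741
far tri (array([0.52585177, 0.29516575, 0.01764313]), [0.0, 0.0])
rest axis 87.54107316312592 0.037168599774777274
rest axis 87.42861337551489
edge ang -1.701707362748945 y at .487 0.2648881944891243 resid 0.0010333791385666036
```

Request:
step_arm(
  steps="0.012 -0.025 0 0; 0.024 -0.05 0 0; 0.033 -0.07 0.01 0; 0.0352 -0.0764 0.03 0; 0.0352 -0.0764 0.06 0; 0.0352 -0.0764 0.085 0; 0.0352 -0.0764 0.1 0; 0.0352 -0.0764 0.105 0; 0.0352 -0.0764 0.105 0; 0.0352 -0.0764 0.105 0",
)

```text
clock: 26.55
position: [0.4772, 0.2963, 0.0478]
eef_rot: [[1.0, -0.029, 0.001], [-0.029, -1.0, 0.001], [0.001, -0.001, -1.0]]
ft_force: [0.0, -0.5, -0.3]
gripper_width: 0.02
grip_force: 24.5
```

Run:
```python
from h import *
f=grab("wrist","w9");o=get_obs();print(o["position"],o["eef_rot"][:,0])
```

```text
[0.47734959 0.296291   0.04792452] [ 0.99957494 -0.02909876  0.001787  ]
```

View pics/w9.png

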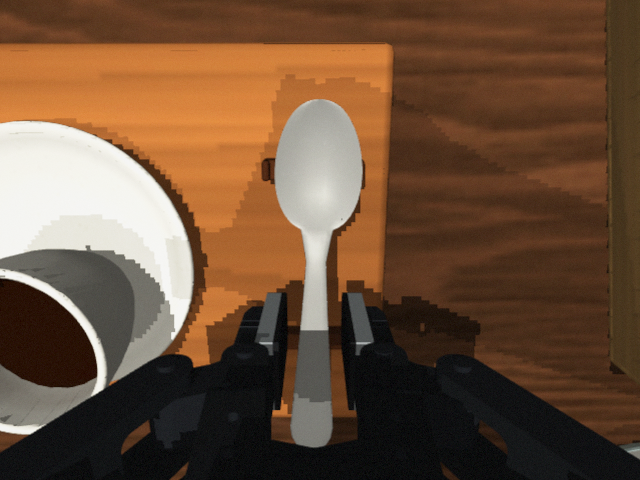

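The spoon hangs over the far rest, whose ends at (262,170) and (365,170) stick out either side of the bowl, which is centred at col 318. I'll work out the lateral offset.

Run:
```python
from h import *
f=load("w9");h=hsv(f)
for r in(163,168,173): print(r,[c for c in range(245,380) if h[r,c,2]<110 and h[r,c,0]<15][::1])
for z in(.02,.023):print("rest",z,plane(f,(262.5,170),z),plane(f,(364.5,170),z),plane(f,(313.5,170),z))
print("bowl",plane(f,(318.5,170),.055),"handle end",plane(f,(311.5,430),.053),"tip",plane(f,(319,99),.058), plane(f,(311.5,447),.052))
```

```text
163 [262, 263, 264, 265, 266, 267, 268, 269, 270, 271, 272, 273, 274, 363, 364]
168 [262, 263, 264, 265, 266, 267, 268, 269, 270, 271, 272, 273, 363, 364]
173 [262, 263, 264, 265, 266, 267, 268, 269, 270, 271, 272, 273, 363, 364]
rest 0.02 [0.52735134 0.31482696 0.02      ] [0.52623507 0.2750867  0.02      ] [0.52679312 0.29495375 0.02      ]
rest 0.023 [0.52774422 0.31445557 0.023     ] [0.52664778 0.27542117 0.023     ] [0.52719592 0.29493535 0.023     ]
bowl [0.53144906 0.29319474 0.055     ] handle end [0.43334649 0.29830226 0.053     ] tip [0.55228012 0.29255017 0.058     ] [0.4246198  0.29856965 0.052     ]
```

Request:
step_arm(
  steps="0 0 0.008 -1.2; 0 0 0.014 -1.2; 0 0 0.019 -1.2; 0 0 0.023 -1.2; 0 0 0.026 -1.2; 0 0 0.028 -1.2; 0 0 0.0295 -1.2; 0 0 0.03 -1.2; 0 0 0.03 -1.2; 0 0 0.03 -1.2",
)

```text
clock: 27.6
position: [0.4766, 0.2959, 0.017]
eef_rot: [[1.0, -0.008, 0.0], [-0.008, -1.0, 0.0], [0.0, -0.0, -1.0]]
ft_force: [-1.1, -1.2, 3.3]
gripper_width: 0.0193
grip_force: 24.7
```

Request:
step_arm(
  steps="0 0 0 0; 0 0 0 0; 0 0 0 0; 0 0 0 0; 0 0 -0.005 0; 0 0 -0.015 0; 0 0 -0.035 0; 0 0 -0.065 0; 0 0 -0.1 0; 0 0 -0.13 0",
  gripper=0.42,
)

```text
clock: 28.6
position: [0.4766, 0.2961, 0.1492]
eef_rot: [[1.0, -0.008, 0.001], [-0.008, -1.0, 0.001], [0.001, -0.001, -1.0]]
ft_force: [0.2, -0.6, -0.3]
gripper_width: 0.0354
grip_force: 0.0
```

Run:
```python
from h import *
f=grab("wrist","w10");t=grab("top","t10");s=grab("side","s10");o=get_obs();print(o["position"],o["eef_rot"][:,0])
```

```text
[0.47781816 0.29664525 0.14952959] [ 0.99995586 -0.00816092  0.00465487]
```

View pics/w10.png

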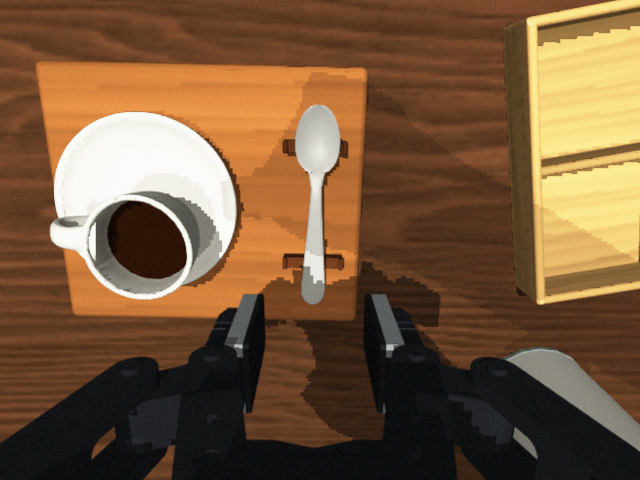

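The spoon lies on both rests between the lips: far rest 284–348 at row 147 with the bowl centred at 318, near rest 284–343 at row 262 with the handle at 314. The cup is undisturbed. Next I return the salt mill.

Request:
step_arm(
  steps="0 0 -0.04 0; -0.002 0.03 -0.08 0; -0.004 0.07 -0.1 -3; -0.006 0.11 -0.1 -6; -0.008 0.15 -0.1 -9; -0.01 0.19 -0.1 -10.1; -0.012 0.23 -0.1 -10.1; -0.014 0.27 -0.1 -10.1; -0.015 0.31 -0.1 -10.1; -0.016 0.35 -0.1 -10.1",
  gripper=1,
)

```text
clock: 29.75
position: [0.4568, -0.0558, 0.2462]
eef_rot: [[0.986, 0.167, -0.001], [0.167, -0.986, -0.0], [-0.001, -0.0, -1.0]]
ft_force: [0.1, -0.2, -0.9]
gripper_width: 0.0852
grip_force: 0.0
```

Run:
```python
from h import *
f=load("w10");a,b=plane(f,(318,104.5),.027),plane(f,(313,303.5),.025);print("spoon mid",(a+b)/2,np.linalg.norm(a-b))
F,N=plane(f,(316,147),.022),plane(f,(313.5,262),.022);print("rests",F,N,(F+N)/2)
o=get_obs();p=o["position"];f=grab("wrist","w11");print(p,o["eef_rot"][:,0])
for n,x in dict(salt=(.4536,-.1404,.155),sug=(.499,-.234,.124),pep=(.4085,-.235,.155)).items():print(n,proj(f,x).round())
print(blobs(red(f),300))
```

```text
spoon mid [0.48773628 0.29516448 0.026     ] 0.12767722915248073
rests [0.52680546 0.29451401 0.022     ] [0.45238873 0.29656657 0.022     ] [0.48959709 0.29554029 0.022     ]
[ 0.45679248 -0.05584025  0.24618857] [ 0.98590408  0.16730726 -0.00119557]
salt [458. 272.]
sug [607. 210.]
pep [588. 364.]
[([551, 165, 89, 90, 5475], [600.0, 208.5]), ([0, 329, 49, 72, 1594], [18.0, 361.5])]
```

View pics/w11.png

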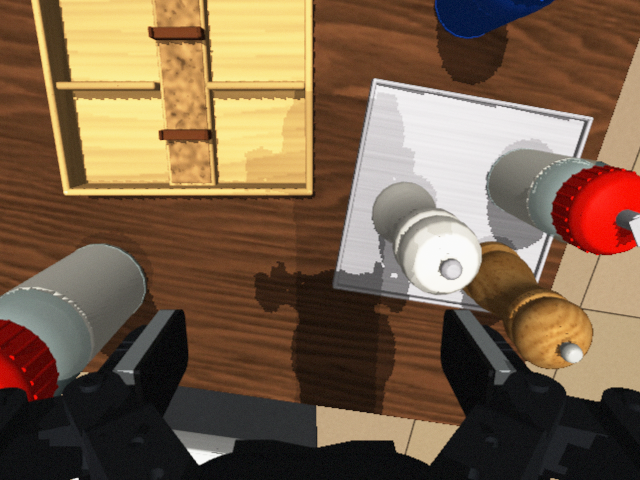

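View w11: all three upright on the tray; salt knob (451,269), pepper (570,352), sugar cap (600,208), all near the predictions. I'll grip the salt.

Request:
step_arm(
  steps="-0.006 0.028 0 0; -0.013 0.056 0 0; -0.018 0.079 0 0; -0.018 0.083 0.02 0; -0.018 0.083 0.05 0; -0.018 0.083 0.08 0; -0.018 0.083 0.11 0; -0.018 0.083 0.13 0; -0.018 0.083 0.136 0; -0.018 0.083 0.136 0",
)

```text
clock: 30.8
position: [0.4532, -0.1384, 0.1099]
eef_rot: [[0.986, 0.168, -0.002], [0.168, -0.986, 0.001], [-0.002, -0.001, -1.0]]
ft_force: [-0.0, 0.6, 0.7]
gripper_width: 0.0855
grip_force: 0.0
```

Request:
step_arm(
  steps="0 0 0 0; 0 0 0 0; 0 0 0 0; 0 0 0 0; 0 0 0 0; 0 0 0 0; 0 0 0 0; 0 0 0 0; 0 0 0 0; 0 0 0 0",
  gripper=0,
  squeeze=45,
)

```text
clock: 31.8
position: [0.455, -0.139, 0.1121]
eef_rot: [[0.986, 0.168, 0.002], [0.168, -0.986, -0.001], [0.002, 0.001, -1.0]]
ft_force: [-0.6, 1.7, 5.9]
gripper_width: 0.0485
grip_force: 46.3
```

Request:
step_arm(
  steps="0 0 -0.02 0; 0 0 -0.05 0; 0.002 -0.01 -0.075 0; 0.01 -0.04 -0.075 0; 0.02 -0.08 -0.075 0; 0.03 -0.12 -0.075 0; 0.041 -0.16 -0.075 0; 0.052 -0.2 -0.075 0; 0.06 -0.232 -0.075 0; 0.0622 -0.245 -0.075 0",
)

```text
clock: 32.8
position: [0.474, 0.1167, 0.1864]
eef_rot: [[0.985, 0.172, 0.001], [0.172, -0.985, 0.002], [0.001, -0.001, -1.0]]
ft_force: [-0.9, -0.6, -2.3]
gripper_width: 0.0486
grip_force: 47.7
```

Request:
step_arm(
  steps="0 0 0 0; 0 0 0 0; 0 0 0.005 0; 0 0 0.02 0; 0 0 0.04 0; 0 0 0.055 0; 0 0 0.065 0; 0 0 0.07 0; 0 0 0.073 0; 0 0 0.074 0",
)

```text
clock: 33.8
position: [0.4749, 0.1133, 0.1122]
eef_rot: [[0.986, 0.168, 0.001], [0.168, -0.986, 0.0], [0.001, 0.0, -1.0]]
ft_force: [-1.4, -0.4, 6.4]
gripper_width: 0.0486
grip_force: 48.5
```

Request:
step_arm(
  steps="0 0 0 0; 0 0 0 0; 0 0 0 0; 0 0 0 0; 0 0 -0.03 0; 0 0 -0.08 0; 0 0 -0.12 0; -0.003 0.03 -0.14 0; -0.007 0.07 -0.14 0; -0.011 0.11 -0.14 0",
  gripper=1,
)

```text
clock: 34.8
position: [0.4822, 0.0017, 0.2529]
eef_rot: [[0.986, 0.169, 0.003], [0.169, -0.986, -0.001], [0.002, 0.001, -1.0]]
ft_force: [0.0, -0.1, 0.1]
gripper_width: 0.0856
grip_force: 0.0
```

Request:
step_arm(
  steps="-0.004 0.04 0 0; -0.008 0.08 0 0; -0.012 0.12 0 0; -0.016 0.16 0 0; -0.02 0.2 0 0; -0.0236 0.2364 0.02 0; -0.0236 0.2364 0.05 0; -0.0236 0.2364 0.085 0; -0.0236 0.2364 0.12 0; -0.0236 0.2364 0.145 0",
)

```text
clock: 35.8
position: [0.4971, -0.2341, 0.1046]
eef_rot: [[0.986, 0.167, -0.002], [0.167, -0.986, 0.001], [-0.002, -0.001, -1.0]]
ft_force: [0.1, -0.1, 0.7]
gripper_width: 0.0854
grip_force: 0.0
```

Request:
step_arm(
  steps="0 0 0 0; 0 0 0 0; 0 0 0 0; 0 0 0 0; 0 0 0 0; 0 0 0 0; 0 0 0 0; 0 0 0 0; 0 0 0 0; 0 0 0 0",
  gripper=0,
  squeeze=50,
)

```text
clock: 36.8
position: [0.4993, -0.2342, 0.1083]
eef_rot: [[0.986, 0.168, 0.002], [0.168, -0.986, -0.001], [0.002, 0.001, -1.0]]
ft_force: [-0.0, 1.8, 6.5]
gripper_width: 0.0509
grip_force: 53.6
```

Request:
step_arm(
  steps="0 0 -0.02 0; 0 0 -0.05 0; 0.003 -0.01 -0.075 0; 0.013 -0.035 -0.075 0; 0.025 -0.07 -0.075 0; 0.037 -0.105 -0.075 0; 0.05 -0.14 -0.075 0; 0.062 -0.175 -0.075 0; 0.074 -0.21 -0.075 0; 0.086 -0.245 -0.075 0",
)

```text
clock: 37.8
position: [0.5414, 0.0223, 0.1813]
eef_rot: [[0.986, 0.167, -0.001], [0.167, -0.986, -0.001], [-0.001, 0.001, -1.0]]
ft_force: [0.4, -0.3, -4.6]
gripper_width: 0.0515
grip_force: 54.1
```

Request:
step_arm(
  steps="0.011 -0.03 0 0; 0.021 -0.06 0 0; 0.028 -0.083 0 0; 0.032 -0.097 0 0; 0.0326 -0.1012 0 0; 0.0326 -0.1012 0 0; 0.0326 -0.1012 0.015 0; 0.0326 -0.1012 0.03 0; 0.0326 -0.1012 0.045 0; 0.0326 -0.1012 0.055 0",
)

```text
clock: 38.8
position: [0.5561, 0.1257, 0.1243]
eef_rot: [[0.986, 0.166, -0.003], [0.166, -0.986, -0.001], [-0.003, 0.0, -1.0]]
ft_force: [-0.1, -0.1, -5.3]
gripper_width: 0.0515
grip_force: 54.1
```

Request:
step_arm(
  steps="0 0 0.006 0; 0 0 0.011 0; 0 0 0.015 0; 0 0 0.018 0; 0 0 0.019 0; 0 0 0.019 0; 0 0 0.019 0; 0 0 0.019 0; 0 0 0.019 0; 0 0 0.019 0",
)

```text
clock: 39.8
position: [0.5575, 0.1272, 0.1083]
eef_rot: [[0.986, 0.168, 0.001], [0.168, -0.986, 0.0], [0.001, -0.0, -1.0]]
ft_force: [-1.2, 0.1, 4.3]
gripper_width: 0.0512
grip_force: 54.9
```

Request:
step_arm(
  steps="0 0 0 0; 0 0 0 0; 0 0 0 0; 0 0 0 0; 0 0 -0.03 0; 0 0 -0.08 0; 0 0 -0.125 0; -0.02 0.032 -0.145 0; -0.045 0.072 -0.145 0; -0.07 0.112 -0.145 0",
  gripper=1,
)

```text
clock: 40.8
position: [0.5065, 0.0039, 0.2535]
eef_rot: [[0.986, 0.169, 0.002], [0.169, -0.986, -0.0], [0.002, 0.001, -1.0]]
ft_force: [-0.6, -1.4, -0.2]
gripper_width: 0.0853
grip_force: 0.0
```

Request:
step_arm(
  steps="-0.023 0.036 0 0; -0.046 0.073 0 0; -0.069 0.109 0 0; -0.092 0.146 0 0; -0.115 0.182 0 0; -0.1374 0.218 0.02 0; -0.1374 0.218 0.05 0; -0.1374 0.218 0.085 0; -0.1374 0.218 0.12 0; -0.1374 0.218 0.1415 0",
)

```text
clock: 41.8
position: [0.4066, -0.2328, 0.109]
eef_rot: [[0.986, 0.167, -0.002], [0.167, -0.986, 0.002], [-0.002, -0.002, -1.0]]
ft_force: [0.5, 0.2, 0.3]
gripper_width: 0.0854
grip_force: 0.0
```

Request:
step_arm(
  steps="0 0 0 0; 0 0 0 0; 0 0 0 0; 0 0 0 0; 0 0 0 0; 0 0 0 0; 0 0 0 0; 0 0 0 0; 0 0 0 0; 0 0 0 0",
  gripper=0,
  squeeze=45,
)

```text
clock: 42.8
position: [0.409, -0.2334, 0.1129]
eef_rot: [[0.986, 0.168, 0.003], [0.168, -0.986, -0.002], [0.002, 0.002, -1.0]]
ft_force: [-1.1, 1.5, 6.4]
gripper_width: 0.0469
grip_force: 46.2
```

Request:
step_arm(
  steps="0 0 -0.02 0; 0 0 -0.05 0; 0.01 -0.015 -0.075 0; 0.03 -0.05 -0.075 0; 0.05 -0.085 -0.075 0; 0.07 -0.12 -0.075 0; 0.09 -0.155 -0.075 0; 0.11 -0.188 -0.075 0; 0.121 -0.207 -0.075 0; 0.1234 -0.2123 -0.075 0",
)

```text
clock: 43.8
position: [0.4948, -0.0002, 0.1871]
eef_rot: [[0.985, 0.172, 0.002], [0.172, -0.985, 0.001], [0.002, -0.0, -1.0]]
ft_force: [0.2, 0.3, -2.6]
gripper_width: 0.0466
grip_force: 47.1
```

Request:
step_arm(
  steps="0 0 0 0; 0 0 0 0; 0 0 0.005 0; 0 0 0.02 0; 0 0 0.04 0; 0 0 0.055 0; 0 0 0.065 0; 0 0 0.07 0; 0 0 0.073 0; 0 0 0.074 0",
)

```text
clock: 44.8
position: [0.495, -0.0028, 0.1131]
eef_rot: [[0.986, 0.168, 0.002], [0.168, -0.986, 0.0], [0.002, 0.0, -1.0]]
ft_force: [-1.9, -0.3, 8.1]
gripper_width: 0.0464
grip_force: 47.8
```

Seated. Release, retreat up and to the right, then check.

Request:
step_arm(
  steps="0 0 0 0; 0 0 0 0; 0 0 0 0; 0 0 0 0; 0 0 -0.03 0; 0 0 -0.08 0; 0 0 -0.125 0; 0 0.02 -0.16 0; 0 0.06 -0.2 0; 0 0.1 -0.24 0",
  gripper=1,
)

```text
clock: 45.8
position: [0.509, -0.0932, 0.3449]
eef_rot: [[0.986, 0.169, 0.001], [0.169, -0.986, -0.001], [0.001, 0.001, -1.0]]
ft_force: [1.3, -1.2, 0.8]
gripper_width: 0.0853
grip_force: 0.0
```

Request:
step_arm(
  steps="0 0.04 0 0; 0 0.08 0 0; 0 0.12 0 0; 0 0.15 0 0; 0 0.17 0 0; 0 0.18 0 0; 0 0.18 0 0; 0 0.18 0 0; 0 0.18 0 0; 0 0.18 0 0",
)

```text
clock: 46.8
position: [0.5395, -0.2687, 0.3433]
eef_rot: [[0.986, 0.17, 0.0], [0.17, -0.986, -0.0], [0.0, 0.0, -1.0]]
ft_force: [-0.3, -0.7, 0.0]
gripper_width: 0.0857
grip_force: 0.0
```

Run:
```python
from h import *
t=grab("top","t12");s=grab("side","s12")
cv2.imwrite("pics/f12.png",np.hstack([t["img"][90:390,100:500],s["img"][130:430,180:580]])[:,:,::-1])
print("sugar",tri([(t,[b[1] for b in blobs(red(t)) if b[1][1]<300][0]),(s,[b[1] for b in blobs(red(s)) if b[1][1]>190][0])]))
```

```text
sugar (array([0.55566924, 0.12687064, 0.12214681]), [0.2, 0.2])
```

View pics/f12.png

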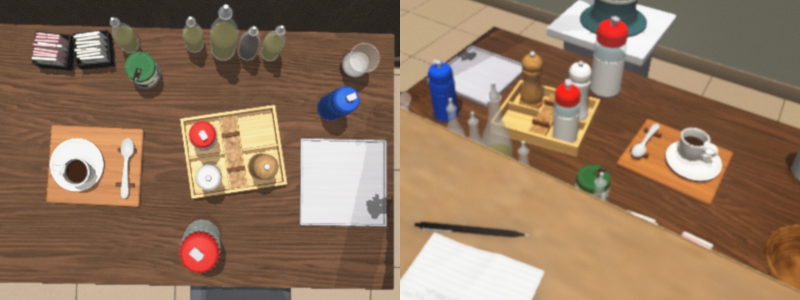

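The composite shows the three standing in their original pockets: sugar (203,134), salt (208,178), pepper (263,165). The spoon lies across both board rests at (126,165), the tray is empty, and the cup, jar and glass haven't moved.

```bash
python3 -c "from station import finish_job;print(finish_job())"
```

```text
the job is handed in; nothing more can be done
None
```

The job is handed in at about 47 s of the 128 s: the spoon lies across both coffee-board rests, all three are upright in the pockets they came from, and the cup, jar and glass look unmoved in the final pictures.

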